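# Let the long jars out of the dispenser

### The job

Of the two jar dispensers, work the one that holds the longer jars: press its lever's paddle down with the fingertips so that the gate at the other end lifts, and keep it down until both long jars have rolled into the tray at the dispenser's front; then let go so that the gate drops shut. Do not touch or pick up any jar, leave the other dispenser's lever alone and its jars where they are, and do not disturb the other things on the table.

Things in the scene. Friction and masses are not known exactly. Their poses are not given: they have to be found in the camera images.
- wide: the wide gravity dispenser, fixed, white sheet metal: a straight chute 66 mm wide inside, sloping 8 degrees down towards -x (the robot's side), with two jars 62 mm long. Origin on the table under its gate; x up the chute, y to the paddle side. Floor 45 mm high at the gate, 66 at the back end (x = 150 mm), walls 30 over it. Pivot posts at y = 65 mm, 120 mm high, carry a steel rocking lever.
- narrow: the narrow gravity dispenser, fixed, white sheet metal: a straight chute 44 mm wide inside, sloping 8 degrees down towards -x (the robot's side), with two jars 40 mm long. Origin on the table under its gate; x up the chute, y to the paddle side. Floor 45 mm high at the gate, 66 at the back end (x = 150 mm), walls 30 over it. Pivot posts at y = 65 mm, 120 mm high, carry a steel rocking lever.
- wide_paddle (a point): centre of the top of the square steel paddle (30 x 30 x 6 mm) at the end of the wide dispenser's lever, 85 mm from the pivot. At rest at x = 0, y = 146, z = 135 mm in the dispenser's frame, tilted 0.3 rad (outer edge higher), nothing below it. Pressed fully down: y = 146, z = 85 mm, tilted 0.3 rad the other way.
- narrow_paddle (a point): centre of the top of the square steel paddle (30 x 30 x 6 mm) at the end of the narrow dispenser's lever, 85 mm from the pivot. At rest at x = 0, y = 146, z = 135 mm in the dispenser's frame, tilted 0.3 rad (outer edge higher), nothing below it. Pressed fully down: y = 146, z = 85 mm, tilted 0.3 rad the other way.
- wide_tray (a point): middle of the floor of the wide dispenser's tray, which is the low-walled front part of its chute, from the gate to the end stop 115 mm in front of it; same slope and width as the chute. This point lies 60 mm in front of the gate, 37 mm above the table. Jars let out stop here one behind the other.
- narrow_tray (a point): middle of the floor of the narrow dispenser's tray, which is the low-walled front part of its chute, from the gate to the end stop 115 mm in front of it; same slope and width as the chute. This point lies 60 mm in front of the gate, 37 mm above the table. Jars let out stop here one behind the other.
- wide_lever (a joint): angle of the wide dispenser's rocking lever (rad): 0 at rest, gate down; grows as the paddle is pressed, to a stop at 0.6. One rigid piece with its gate. A spring returns it: 2.5 N on the paddle starts it, 5 N holds it at the stop. Jars pass under the gate from about 0.4 on; press to the stop.
- narrow_lever (a joint): angle of the narrow dispenser's rocking lever (rad): 0 at rest, gate down; grows as the paddle is pressed, to a stop at 0.6. One rigid piece with its gate. A spring returns it: 2.5 N on the paddle starts it, 5 N holds it at the stop. Jars pass under the gate from about 0.4 on; press to the stop.
- long0: amber glass jar with white cap, a plain cylinder 36 mm in diameter and 62 mm long, lying across the chute, first behind the gate of the wide dispenser; origin at its centre, y along its length (it rolls about y)
- long1: amber glass jar with white cap, a plain cylinder 36 mm in diameter and 62 mm long, lying across the chute, second, behind the first, in the wide dispenser; origin at its centre, y along its length (it rolls about y)
- short0: amber glass jar with white cap, a plain cylinder 36 mm in diameter and 40 mm long, lying across the chute, first behind the gate of the narrow dispenser; origin at its centre, y along its length (it rolls about y)
- short1: amber glass jar with white cap, a plain cylinder 36 mm in diameter and 40 mm long, lying across the chute, second in the narrow dispenser; origin at its centre, y along its length (it rolls about y)
- carton_a: bystander: loose medicine carton, 75 x 35 x 28 mm high, origin under its centre
- carton_c: bystander: loose medicine carton, 90 x 50 x 40 mm high, origin under its centre
- bottle: bystander: loose white bottle, 42 mm in diameter, 85 mm high, standing, origin under its centre
- dish: bystander: loose steel bowl, 110 mm in diameter, 35 mm high, origin under its centre
- penlight: bystander: loose steel penlight, 16 mm thick, 130 mm long, lying, origin under its centre
Mind the look-alikes: they are no part of the job. What is shaped like the short0 but purple or turquoise is not meant.

How it is judged:
On the way, in this order (a step that is already met when the one before it is completed fails the run):
1. the wide dispenser's lever is pressed down, its gate lifted (value of joint wide_lever above 0.3 rad), for 0.1 s.
2. both long jars have rolled past the gate while the paddle is held down (value of joint wide_lever above 0.15 rad and x of each of long0, long1 in the frame of wide below -0.03 m), for 0.1 s.
At the end, for the whole second after the job is handed in: Both long jars at rest in the wide tray, centres 30 to 120 mm in front of the gate and within 30 mm of the chute's middle; the wide lever within 0.05 rad of rest; the narrow lever at rest too and both short jars still behind its gate (value of joint each of wide_lever, narrow_lever below 0.05 rad and x of long0 in the frame of wide between -0.12 and -0.03 m and y of long0 in the frame of wide between -0.03 and 0.03 m and height (world z) of each of long0, long1 below 0.075 m and x of long1 in the frame of wide between -0.12 and -0.03 m and y of long1 in the frame of wide between -0.03 and 0.03 m and linear speed of each of long0, long1 below 0.03 m/s and x of each of short0, short1 in the frame of narrow above 0.01 m); the robot touches nothing.
It fails at once if the narrow dispenser's lever is pressed more than 0.15 rad (value of joint narrow_lever above 0.15 rad).
It fails at once if the robot touches a jar (contact force between any of the fingers, the arm and long0 above 0.5 N or contact force between any of the fingers, the arm and long1 above 0.5 N or contact force between any of the fingers, the arm and short0 above 0.5 N or contact force between any of the fingers, the arm and short1 above 0.5 N).
It fails at once if a jar is lifted out of its dispenser (height (world z) of any of long0, long1, short0, short1 above 0.11 m or height (world z) of any of long0, long1, short0, short1 below 0.025 m).
It fails at once if a short jar is moved more than 30 mm (distance of any of short0, short1 from where it was at the start of the episode above 0.03 m).
It fails at once if another thing on the table is moved more than 30 mm or lifted (distance of any of carton_a, carton_c, bottle, dish, penlight from where it was at the start of the episode above 0.03 m).
It also fails if it takes over 35 s, if anything falls off the work surface, if the arm or the gripper's body presses on something with over 40 N, if the wrist force passes 120 N, or if a joint passes its speed limit or range.

### The arm

A 6-joint arm with a two-finger parallel gripper is mounted at the origin on the work surface. World frame = base frame: x ahead of the robot, y to its left, z up, the work surface at z = 0. Lengths are in m, angles in rad, forces in N, time in s.
With the tool pointing down it reaches from about 0.275 to 0.75 m from the base axis. Payload 10.2 kg.
Tool frame: the origin (TCP) lies midway between the tips of the shut fingers; the grasp point (between the pads) lies 19 mm behind it (env.hold_point_z is the distance from the TCP to the grasp point, in m); x points along the fingers, z is the direction in which the jaws open and shut, and the axes are right-handed (so a half turn about x gives the same grasp; the last joint's range is limited). The gripper opens to 85 mm and grips with 20 to 120 N. Pads are 22 mm wide; open, the fingers measure 114 mm over their backs; the gripper's body (76 mm by 85 mm) begins 54 mm behind the grasp point. The pads swing forward as they close: fully open they stand 13 mm farther back than shut.
Start: joints at [-1.423, 0.313, 1.498, -0, 1.331, -0.223], TCP at [0.19, -0.489, 0.231] pointing down, gripper open.
Joint ranges: [-2.94, 2.94], [-0.97, 2.17], [0.19, 2.56], [-1.23, 4.37], [0.02, 3.11], [-2.88, 2.88]. Speed limits (rad/s): [2.39, 2.39, 3.01, 3.14, 3.14, 3.14].

### API

Orientations are given as a unit quaternion [x, y, z, w].
In Python, from bench import env, kinematics, monitor, eyes, job gives the robot as it stands. The module is installed in compiled form; this text tells all that it offers. Calls block until the motion is done:
- env.reach(position, orientation): joint-space move of the TCP to a pose.
- env.movel(position, velocity=0.15, frame=None, guard=None): straight line of the TCP; frame=None keeps the orientation; velocity is the mean speed in m/s. With guard (N) it stops when the force on the tool has changed by that much, and returns True; else False.
- env.set_joints(angles): joint-space move.
- env.release() and env.close_gripper(effort=None): open the fingers fully, or close them until they stop; effort is the grip in N (None keeps the last).
- env.hold(seconds).
- kinematics.ik(position, orientation): joint angles nearest the present ones, or None.
- monitor.sense(): the state.
- eyes.grab_frame(name): name is "side" or "top"; returns a dict with "frame" (480x640x3 uint8, red, green, blue), "mtx" (3x3 intrinsics, pixels), "k1" (the pictures are not rectified: a ray, as slopes to the right and down, at radius r is drawn at 1 + k1 r^2 times it, then the intrinsics apply), "view" (4x4, takes a point from world to camera coordinates). Camera axes: x right, y down, z forward; pixel columns grow to the right and rows downward; lengths in m; the calibration is good to about 2 mm. A picture is of the moment at which its call begins. There is no depth.
A pose or a line that the arm cannot do raises env.MotionError and nothing moves.
- job.hand_in(): hands the job in, once; it reports no verdict.
The state is a dict: "clock": time; "joints": joint angles; "qvel": joint speeds; "joint_efforts": joint torques, N m; "position": TCP position; "ee_rot": TCP orientation; "contact_force": force on the tool from outside, world axes, zero at the start; "ft_torque": the same for the moment, N m; "finger_gap": opening from 0.0 (shut) to 1.0 (fully open).
Only numpy, scipy, OpenCV 4.12 (cv2) and the standard library are available. Lean on these libraries where they do the work, as an engineer would, in place of code of your own. Each camera call takes 0.05 s, during which the arm holds its last target. There are 200 camera calls.

## Working session

There is one attempt and no reset: what is moved stays moved. The work goes in short steps, each a Python script; the robot and the scene stay as the last script left them, time stands still between calls to the robot, and variables do not carry over. Pictures are saved under pics/ and viewed, about 8 in all and at most 12, crops included, and the job is handed in when it is done.

```bash
mkdir -p pics
cat > h.py <<'E'
import numpy as np, cv2
from bench import env, kinematics, monitor, eyes, job
def snap(n,f):
    d=eyes.grab_frame(n); cv2.imwrite('pics/'+f,d['frame'][:,:,::-1]); return d
def ray(d,u,v):
    K=np.array(d['mtx']);x=(u-K[0,2])/K[0,0];y=(v-K[1,2])/K[1,1];a,b=x,y
    for _ in range(20):
        s=1+d['k1']*(a*a+b*b);a,b=x/s,y/s
    V=np.array(d['view']);R=V[:3,:3];return -R.T@V[:3,3],R.T@np.array([a,b,1])
def onz(d,u,v,z):
    o,r=ray(d,u,v);return o+r*(z-o[2])/r[2]
def proj(d,p):
    V=np.array(d['view']);c=V[:3,:3]@p+V[:3,3];a=c[:2]/c[2];a=a*(1+d['k1']*(a@a));K=np.array(d['mtx']);return K[:2,:2]@a+K[:2,2]
E
python3 - <<'E'
from h import *
import pickle
D={n:snap(n,n+'1.png') for n in('top','side')}
pickle.dump(D,open('d.pkl','wb'))
for n in D: print(n,ray(D[n],320,240))
s=monitor.sense();print(s['clock'],s['position'],s['ee_rot'],s['finger_gap'])
E
```

```text
top (array([ 0.34431686, -0.04680291,  1.20300121]), array([ 0.17808826, -0.01123495, -0.98395583]))
side (array([ 0.42507768, -0.83381976,  0.70264238]), array([ 0.12589488,  0.78654271, -0.60460764]))
0.1 [ 0.19019762 -0.48910622  0.2308045 ] [ 0.39955203  0.58386403 -0.3989697   0.58333879] 0.9990394436856069
```

View pics/top1.png

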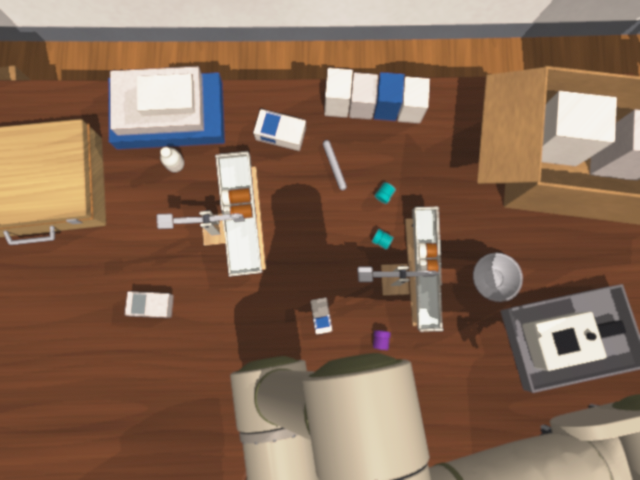

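View pics/side1.png

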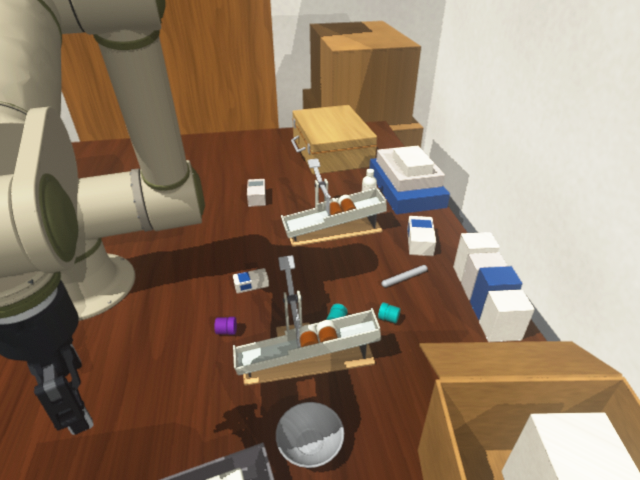

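Top view: the left dispenser (chute about (240,212), paddle (165,221)) looks wider than the right one (chute (427,270), paddle (365,274)). Side view: the matching paddles are at (314,163) and (288,263). I'll measure the widths and the paddle.

Run:
```python
from h import *
import pickle
D=pickle.load(open('d.pkl','rb'));t=D['top'];s=D['side']
def near(d,ps):
    o1,r1=ray(*ps[0]);o2,r2=ray(*ps[1])
    A=np.array([[r1@r1,-r1@r2],[r1@r2,-r2@r2]]);k=np.linalg.solve(A,[(o2-o1)@r1,(o2-o1)@r2])
    a,b=o1+k[0]*r1,o2+k[1]*r2;return (a+b)/2,np.linalg.norm(a-b)
def blob(d,u,v,w,f):
    im=d['frame'][v-w:v+w,u-w:u+w].astype(int);m=((im.max(2)-im.min(2)<30)&(im.max(2)>f)).astype(np.uint8)
    m=cv2.morphologyEx(m,cv2.MORPH_OPEN,np.ones((7,7) if d is t else (5,5)))
    n,l,st,c=cv2.connectedComponentsWithStats(m);i=1+st[1:,4].argmax();return c[i]+[u-w,v-w],st[i]
for nm,a,b in(('L',(165,221),(314,163)),('R',(365,274),(288,263))):
    (pt,st),(ps,ss)=blob(t,*a,15,110),blob(s,*b,12,110)
    print(nm,pt,st,ps,ss,near(0,((t,*pt),(s,*ps))),onz(t,*pt,.135))
# amber jar masks
hsv=cv2.cvtColor(t['frame'],cv2.COLOR_RGB2HSV)
for x0,y0,x1,y1 in((222,180,262,225),(410,235,445,275)):
    h=hsv[y0:y1,x0:x1];m=((h[...,0]<16)&(h[...,1]>150)&(h[...,2]>130)).astype(np.uint8)
    ys,xs=np.nonzero(m);print('amber',xs.min()+x0,xs.max()+x0,ys.min()+y0,ys.max()+y0)
P=lambda u,v,z:onz(t,u,v,z)[:2].round(4)
print('L back', P(217,156,.096),P(249,153,.096),'front',P(230,273,.04),P(262,271,.04))
print('R back', P(415,208,.096),P(438,208,.096),'front',P(415,330,.04),P(441,330,.04))
a=cv2.resize(t['frame'][140:285,145:275],None,fx=4,fy=4,interpolation=2)
cv2.imwrite('pics/crop.png',a[:,:,::-1])
```

```text
L [164.5        220.93965517] [  7   8  16  15 232] [313.5 163. ] [ 7  8 10  9 86] (array([0.58481417, 0.26920791, 0.12920879]), np.float64(0.0001090273898950925)) [0.58346158 0.26750203 0.135     ]
R [365.36021505 273.35483871] [  9   8  14  14 186] [287.00574713 262.37931034] [  4   5  15  13 174] (array([ 0.46611971, -0.15256982,  0.13095673]), np.float64(5.284728656262122e-05)) [ 0.46563385 -0.15217148  0.135     ]
amber 229 251 189 216
amber 427 437 244 270
L back [0.7393 0.1678] [0.7455 0.0965] front [0.4823 0.1444] [0.4856 0.0724]
R back [ 0.6132 -0.2703] [ 0.6124 -0.321 ] front [ 0.3487 -0.2674] [ 0.3479 -0.3249]
```

View pics/crop.png

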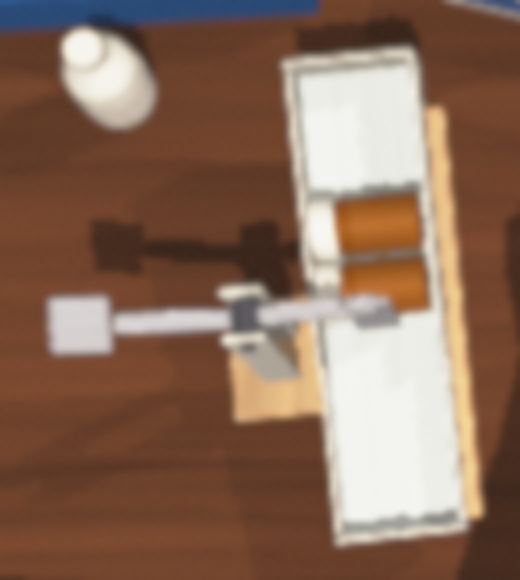

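Left is the wide one: outer width is about 71 mm, against about 51 mm for the right. The paddle is at (0.584, 0.268, ~0.13) with yaw about 0.093. Going back from the paddle puts the gate at (0.598, 0.122), which agrees with the chute midline at (0.5985, 0.119). Moving now.

Run:
```python
from h import *
from scipy.spatial.transform import Rotation as R
yaw=.093; p=np.array([.584,.268])
def q(sgn):
    x=np.array([0,0,-1.]);z=sgn*np.array([np.cos(yaw),np.sin(yaw),0]);return R.from_matrix(np.c_[x,np.cross(z,x),z]).as_quat()
c=[(np.ptp([monitor.sense()['joints'][5],j[5]]),s,j) for s in(1,-1) if (j:=kinematics.ik([*p,.2],q(s))) is not None]
_,s,j=min(c,key=lambda a:a[0]);print(s,np.round(j,3))
o=q(s)
env.close_gripper(20)
env.movel([.19,-.489,.3],.3)
env.reach([*p,.29],o)
env.movel([*p,.175],.2)
st=monitor.sense();print(st['clock'],st['position'],st['contact_force'],st['finger_gap'])
snap('top','top2.png');snap('side','side2.png')
a=cv2.imread('pics/side2.png')[100:300,200:450];b=cv2.imread('pics/top2.png')[120:320,110:310]
cv2.imwrite('pics/m2.png',np.hstack([cv2.resize(a,None,fx=1.75,fy=1.75),cv2.resize(b,None,fx=1.75,fy=1.75)]))
```

```text
1 [ 0.248  0.599  1.149 -0.     1.394  0.155]
4.9583 [0.58466107 0.26797152 0.17642436] [-1.20772394  0.10317349 -0.77686567] -0.00014232203905401058
```

View pics/m2.png

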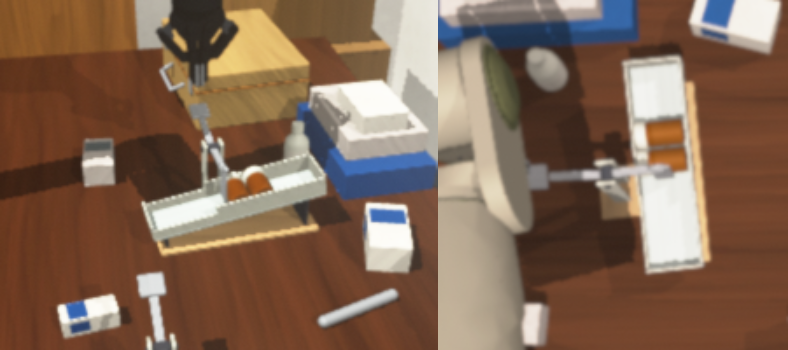

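The shut fingers are right above the paddle (crop (198,85), paddle (200,108)), and nothing has moved. Pressing now.

Run:
```python
from h import *
p=[.584,.268]
g=env.movel([*p,.081],.04,guard=14)
st=monitor.sense();print(g,st['clock'],st['position'],st['contact_force'])
for i in range(5):
    d=eyes.grab_frame('top');f=d['frame'];h=cv2.cvtColor(f,cv2.COLOR_RGB2HSV)[150:280,215:268]
    m=(h[...,0]<16)&(h[...,1]>150)&(h[...,2]>130);ys,xs=np.nonzero(m)
    print(monitor.sense()['clock'],len(ys),np.percentile(ys,[2,50,98])+150 if len(ys) else 0)
    env.hold(.4)
d=snap('side','side3.png');t=snap('top','top3.png')
print(monitor.sense()['contact_force'])
a=cv2.imread('pics/side3.png')[100:300,200:450];b=cv2.imread('pics/top3.png')[120:320,110:310]
cv2.imwrite('pics/m3.png',np.hstack([cv2.resize(a,None,fx=1.75,fy=1.75),cv2.resize(b,None,fx=1.75,fy=1.75)]))
```

```text
True 7.075 [0.58452427 0.26701663 0.08631687] [-3.15097953 -0.78630089  8.24093738]
7.125 459 [243. 254. 270.]
7.575 461 [243. 254. 270.]
8.025 460 [243.  254.5 270. ]
8.475 461 [243. 254. 270.]
8.925 462 [243. 254. 270.]
[-2.2072689  -0.20614714  8.66644278]
```

View pics/m3.png

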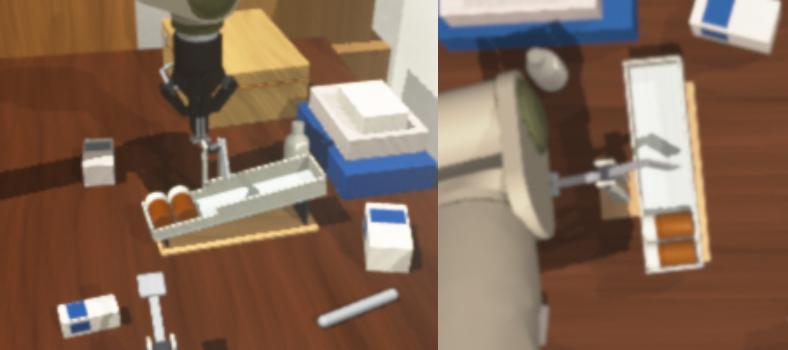

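Both jars rest in the tray against the end stop (crop (673,223) and (678,252)), and the lever is at its stop. Letting go.

Run:
```python
from h import *
p=[.584,.268]
env.movel([*p,.15],.05); env.movel([*p,.28],.15); env.hold(.8)
d=snap('side','side4.png');t=snap('top','top4.png');st=monitor.sense();print(st['clock'],st['position'],st['contact_force'])
h=cv2.cvtColor(t['frame'],cv2.COLOR_RGB2HSV)[225:280,215:268]
m=((h[...,0]<16)&(h[...,1]>150)&(h[...,2]>130)).astype(np.uint8)
n,l,s,c=cv2.connectedComponentsWithStats(m)
X=np.array([.9957,.0929]);o=np.array([.598,.121])
for i in range(1,n):
    if s[i,4]>40:
        w=onz(t,*(c[i]+[215,225]),.065)[:2]-o;print(s[i],'local x,y (amber part)',w@X,w@[-X[1],X[0]])
a=cv2.imread('pics/side4.png')[100:400,200:450];b=cv2.imread('pics/top4.png')[120:360,110:460]
cv2.imwrite('pics/m4.png',np.hstack([cv2.resize(a,(400,480)),cv2.resize(b,(400,274)) if 0 else cv2.copyMakeBorder(cv2.resize(b,(400,274)),0,206,0,0,0)]))
```

```text
12.775 [0.58399169 0.26799539 0.27999299] [-0.74494867 -0.24651823  0.54932116]
[ 20  17  20  14 240] local x,y (amber part) -0.06542888182184693 -0.006146192681533519
[ 22  33  20  14 226] local x,y (amber part) -0.1011507848066174 -0.007238704223646338
```

View pics/m4.png

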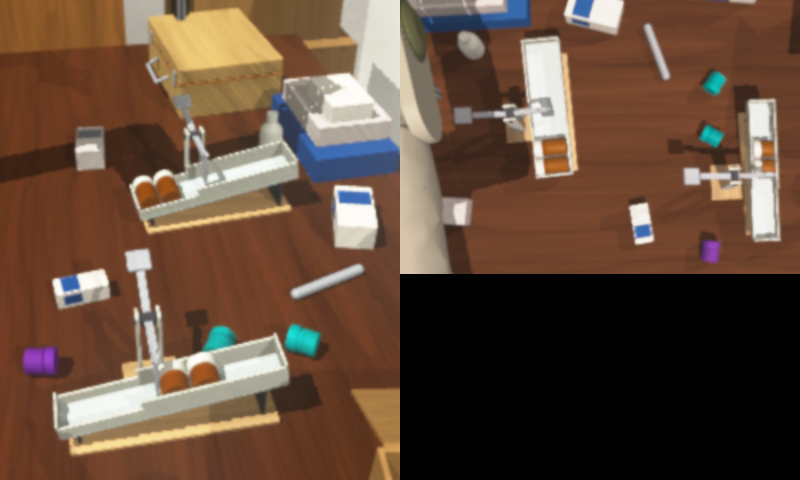

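The gate is shut with the paddle back up at (182,102). The jars lie in the tray at x of about -65 and -101 mm, and the narrow dispenser is unchanged.

```bash
python3 -c "
from h import *
job.hand_in()"
```

```text
the job is handed in; nothing more can be done
```

I worked the left dispenser, and both long jars are now in its tray with the gate shut. The job was handed in shortly after 12.8 s on the robot's clock; it reports no verdict.

- **Which dispenser:** the left one is the wide one, with a measured outer width of about 71 mm against about 51 mm for the right.
- **Pressing:** I pushed its paddle down with the shut fingertips until the force guard stopped the move, at a fingertip height of 86 mm and about 8 N upward on the tool. I held it there about 2 s, until the jars were still in the tray, then let the lever rise and backed off to 280 mm.
- **Jars:** they rest about 65 and 101 mm in front of the gate. The visible amber parts are 6–7 mm off the chute's middle; the caps are on the other side, so the jars themselves should be closer to it.
- **Everything else:** in the last pictures the wide lever is back up, and the narrow lever and its jars look unchanged. The other things I could see stood where they were. The dish was outside the final crops, but the arm did not go low near it.
- **Robot:** the gripper is clear, with a residual tool force under 1 N.

No check failed. I judged the lever positions from the pictures and did not measure their angles.

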